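# Make up a portion of three and take the twist-locked dish off its holder

## Task

The dish with the overhead handle is for a portion of three round biscuits, and one is already in it: put two more in from the baking tin without letting any fall on the table, and leave the other two in their cups. Then take the dish by its handle, turn it a quarter turn counter-clockwise on its holder to free the twist lock, and lift it straight up about ten centimetres, keeping it level with the biscuits together in the middle. Finish while still holding it up there, steady and level, ready to be handed over; do not disturb anything else.

Things in the scene. Friction and masses are not known exactly. Their poses are not given: they have to be found in the camera images.
- dock: fixed dish holder: black rubber skirt 190 mm across, on it a grey ring 116 mm across, 21 mm high. Origin: centre of the underside. Twist lock: lips 60 degrees either side of its +x and -x (red marks) cover the dish's lugs (3 mm play up and sideways); at +y and -y (green marks) are gaps of 60 degrees. Stops: the dish turns counter-clockwise (from above) by 95 degrees at most; free from 75 on, best at 90.
- dish: loose white dish, 166 mm across, rim 51 mm high, 0.22 to 0.35 kg, handle bow from rim to rim along its x. Origin: centre of the foot's underside, z up; seated, 8 mm above the table. Lugs to 49 mm radius, 5 mm thick, 26 degrees wide, at its +x and -x; locked, its x lies along the dock's x. Inside: flat middle of 20 mm radius, 17.5 mm above the origin, from there it rises 9 mm to 44 mm radius, 21 mm to 67; balls roll to the middle.
- handle (a point): centre of the dish's wooden grip bar, on the dish's axis, 92 mm above its origin (100 mm above the table when seated). Bar 70 mm long along the dish's x, 13 mm thick (dish y), 16 mm high; balls' tops lie 25 mm or more below its underside. Axes as the dish.
- dish_middle (a point): where the centre of a single ball resting in the dish's middle lies: on the dish's axis, 31.5 mm above its origin. Axes as the dish.
- baking_tin: dark steel baking tin, fixed, 100 mm (its x) by 150 mm (its y), 20 mm high, with six round cups of 17 mm mouth at x = -25 and +25 mm, y = -50, 0 and +50 mm. Origin at the centre of its underside, z up. A ball stands in each corner cup, its centre 31 mm above the table; the two middle cups are empty.
- ball0: a brown, hard-baked round biscuit: a rigid ball 28 mm in diameter, 15 g. Origin at its centre; its axes turn as it rolls. It rolls easily. It already lies in the dish.
- ball1: a brown, hard-baked round biscuit: a rigid ball 28 mm in diameter, 15 g. Origin at its centre; its axes turn as it rolls. It rolls easily. At the start in a corner cup of the baking tin; all four there are alike.
- ball2: a brown, hard-baked round biscuit: a rigid ball 28 mm in diameter, 15 g. Origin at its centre; its axes turn as it rolls. It rolls easily. At the start in a corner cup of the baking tin; all four there are alike.
- ball3: a brown, hard-baked round biscuit: a rigid ball 28 mm in diameter, 15 g. Origin at its centre; its axes turn as it rolls. It rolls easily. At the start in a corner cup of the baking tin; all four there are alike.
- ball4: a brown, hard-baked round biscuit: a rigid ball 28 mm in diameter, 15 g. Origin at its centre; its axes turn as it rolls. It rolls easily. At the start in a corner cup of the baking tin; all four there are alike.
- pepper_shaker: bystander, to be left alone: grey pepper shaker, 44 mm across, 90 mm high. Origin at the centre of its underside.
- spice_a: bystander, to be left alone: spice jar with a red cap, 41 mm across, 105 mm high. Origin at the centre of its underside.
- spice_b: bystander, to be left alone: spice jar with a red cap and dark label, 41 mm across, 105 mm high. Origin at the centre of its underside.
- spice_c: bystander, to be left alone: spice jar with a red cap, 41 mm across, 105 mm high. Origin at the centre of its underside.
- tin_a: bystander, to be left alone: low green and gold tin, 75 mm across, 58 mm high. Origin at the centre of its underside.
- yoghurt_pot: bystander, to be left alone: white yoghurt pot with a blue and red lid, 72 mm across, 71 mm high. Origin at the centre of its underside.
Things that resemble listed ones, but are neither listed nor needed, are in the scene too. Leave any green or red look-alike of the ball2 alone.

How it is judged:
On the way, in this order (a step that is already met when the one before it is completed fails the run):
1. exactly three biscuits lie together in the dish, let go, the other two still in their cups, and the dish still sits locked in its holder (((distance between each of ball0, ball1, ball2 and dish_middle below 0.05 m and distance of each of ball3, ball4 from where it was at the start of the episode below 0.02 m) or (distance between each of ball0, ball1, ball3 and dish_middle below 0.05 m and distance of each of ball2, ball4 from where it was at the start of the episode below 0.02 m) or (distance between each of ball0, ball1, ball4 and dish_middle below 0.05 m and distance of each of ball2, ball3 from where it was at the start of the episode below 0.02 m) or (distance between each of ball0, ball2, ball3 and dish_middle below 0.05 m and distance of each of ball1, ball4 from where it was at the start of the episode below 0.02 m) or (distance between each of ball0, ball2, ball4 and dish_middle below 0.05 m and distance of each of ball1, ball3 from where it was at the start of the episode below 0.02 m) or (distance between each of ball0, ball3, ball4 and dish_middle below 0.05 m and distance of each of ball1, ball2 from where it was at the start of the episode below 0.02 m)) and contact force between the fingers and ball0 below 0.05 N and contact force between the fingers and ball1 below 0.05 N and contact force between the fingers and ball2 below 0.05 N and contact force between the fingers and ball3 below 0.05 N and contact force between the fingers and ball4 below 0.05 N and angle between the x axis of dish and the x axis of dock, either way round below 0.26 rad and z of dish in the frame of dock below 0.014 m), for 0.3 s.
2. the dish, still seated in its holder, has been turned through the quarter turn with the three biscuits in its middle (((distance between each of ball0, ball1, ball2 and dish_middle below 0.05 m and distance of each of ball3, ball4 from where it was at the start of the episode below 0.02 m) or (distance between each of ball0, ball1, ball3 and dish_middle below 0.05 m and distance of each of ball2, ball4 from where it was at the start of the episode below 0.02 m) or (distance between each of ball0, ball1, ball4 and dish_middle below 0.05 m and distance of each of ball2, ball3 from where it was at the start of the episode below 0.02 m) or (distance between each of ball0, ball2, ball3 and dish_middle below 0.05 m and distance of each of ball1, ball4 from where it was at the start of the episode below 0.02 m) or (distance between each of ball0, ball2, ball4 and dish_middle below 0.05 m and distance of each of ball1, ball3 from where it was at the start of the episode below 0.02 m) or (distance between each of ball0, ball3, ball4 and dish_middle below 0.05 m and distance of each of ball1, ball2 from where it was at the start of the episode below 0.02 m)) and angle between the x axis of dish and the x axis of dock, either way round above 1.25 rad and z of dish in the frame of dock below 0.014 m), for 0.1 s.
At the end, for the whole second after the job is handed in: the dish hangs in the fingers 6 to 19 cm above its seat, within 6 cm of straight above it, level within 5.7 degrees, steady (below 3 cm/s), clear of the holder, with three biscuits within 5 cm of its middle point; the other two biscuits within 2 cm of their start (((distance between each of ball0, ball1, ball2 and dish_middle below 0.05 m and distance of each of ball3, ball4 from where it was at the start of the episode below 0.02 m) or (distance between each of ball0, ball1, ball3 and dish_middle below 0.05 m and distance of each of ball2, ball4 from where it was at the start of the episode below 0.02 m) or (distance between each of ball0, ball1, ball4 and dish_middle below 0.05 m and distance of each of ball2, ball3 from where it was at the start of the episode below 0.02 m) or (distance between each of ball0, ball2, ball3 and dish_middle below 0.05 m and distance of each of ball1, ball4 from where it was at the start of the episode below 0.02 m) or (distance between each of ball0, ball2, ball4 and dish_middle below 0.05 m and distance of each of ball1, ball3 from where it was at the start of the episode below 0.02 m) or (distance between each of ball0, ball3, ball4 and dish_middle below 0.05 m and distance of each of ball1, ball2 from where it was at the start of the episode below 0.02 m)) and z of dish in the frame of dock between 0.068 and 0.2 m and horizontal distance between dish and dock below 0.06 m and contact force between dish and dock below 0.05 N and contact force between the fingers and dish above 1 N and angle between dish's own z axis and vertical below 0.1 rad and linear speed of dish below 0.03 m/s and angular speed of dish below 0.2 rad/s and contact force between the fingers and ball0 below 0.05 N and contact force between the fingers and ball1 below 0.05 N and contact force between the fingers and ball2 below 0.05 N and contact force between the fingers and ball3 below 0.05 N and contact force between the fingers and ball4 below 0.05 N); the arm keeps its last pose, push and grip.
It fails at once if a biscuit falls on the table (height (world z) of any of ball0, ball1, ball2, ball3, ball4 below 0.021 m).
It fails at once if the dish is tipped by more than 12 degrees (angle between dish's own z axis and vertical above 0.21 rad).
It fails at once if while the dish is being turned or carried, a biscuit in it rolls more than 5.6 cm away from the middle ((angle between the x axis of dish and the x axis of dock, either way round above 0.3 rad or z of dish in the frame of dock above 0.02 m) and (distance between ball0 and dish_middle above 0.056 m or distance between ball1 and dish_middle between 0.056 and 0.1 m or distance between ball2 and dish_middle between 0.056 and 0.1 m or distance between ball3 and dish_middle between 0.056 and 0.1 m or distance between ball4 and dish_middle between 0.056 and 0.1 m)).
It fails at once if a bystander is pushed more than 3 cm (distance of any of pepper_shaker, spice_a, spice_b, spice_c, tin_a, yoghurt_pot from where it was at the start of the episode above 0.03 m).
It also fails if it takes over 61 s, if anything falls off the work surface, if the arm or the gripper's body presses on something with over 40 N, if the wrist force passes 120 N, or if a joint passes its speed limit or range.

## Robot

A 6-joint arm with a two-finger parallel gripper is mounted at the origin on the work surface; the furniture and walls round the work are solid. World frame = base frame: x ahead of the robot, y to its left, z up, the work surface at z = 0. Lengths are in m, angles in rad, forces in N, time in s.
With the tool pointing down it reaches from about 0.3 to 0.875 m from the base axis. Payload 6.4 kg.
Tool frame: the origin (TCP) lies on the centre line of the jaws, within the pads' length; the fingertips stand 14 mm ahead of it and the grasp point (between the pads) lies 5 mm behind it; z points along the fingers, y is the line along which they close (so a half turn about z gives the same grasp; the last joint's range is limited). The gripper opens to 88 mm and grips with 3 to 60 N. Pads are 18 mm wide; open, the fingers measure 123 mm over their backs; the gripper's body (75 mm by 187 mm) begins 45 mm behind the grasp point.
Start: joints at [-1.505, 0.181, 1.607, -0, 1.354, -0.206], TCP at [0.154, -0.554, 0.222] pointing down, gripper open.
Joint ranges: [-2.99, 2.99], [-0.89, 2.07], [0.3, 2.58], [-1.14, 4.28], [0, 2.63], [-3.12, 3.12]. Speed limits (rad/s): [2.57, 2.57, 3.01, 3.14, 3.14, 3.14].

## Interface

Orientations are given as a unit quaternion [x, y, z, w].
In Python, from bench import arm, get_image, job gives the robot as it stands.
- The arm moves only by the tool send_rows, never from a script. Its argument "moves" is a list that holds one entry, the list of rows, each a list of 5 numbers: the gripper's target within -1 to 1 (fully open at 1, half-way at 0, shut at -1), then the shift along the world's x, y, z in mm, then the turn about the world's z in rad. In form: [[[hand, x, y, z, turn], ...]]. A call has 1 to 5 rows; each row is the pose to reach, as a shift and turn from the pose commanded when the call began; what a row does not reach only later rows make up. A row lasts 1/8 s, in which the tool goes at most 62.5 mm and 10.7 degrees, less where a joint would pass 70% of its speed; a pose out of reach is approached as far as the arm can. A call with a gripper value outside its range is refused whole. The fingers move at their own pace and stop on an object; "squeeze" is the grip in N (left out, the last holds). Time passes only in rows, so rows that repeat a pose let the fingers close. It gives the time, the measured TCP pose, the force, the opening and the grip force at its end, in the units of the state.
- arm.get_state(): the state, without advancing time (a new reading comes with each control period).
- get_image(name): name is "side" or "top"; returns a dict with "image" (420x560x3 uint8, red, green, blue), "camera_matrix" (3x3 intrinsics, pixels), "eye" and "attitude" of the camera in the world. Camera axes: x right, y down, z forward; pixel columns grow to the right and rows downward; lengths in m; the calibration is good to about 2 mm. A picture is of the moment at which its call begins. There is no depth.
- job.finish_job(): hands the job in; it is judged then, once.
The state is a dict: "clock": time; "joint_positions": joint angles; "joint_velocities": joint speeds; "tau": joint torques, N m; "position": TCP position; "tool_rot": TCP orientation; "ft_force": force on the tool from outside, world axes, zero at the start; "ft_torque": the same for the moment, N m; "gripper_width": finger opening in m; "grip_force": force on a finger pad.
Only numpy, scipy, OpenCV 4.12 (cv2) and the standard library are available. Lean on these libraries where they do the work, as an engineer would, in place of code of your own. Each camera call takes 0.05 s, during which the arm holds its last target. There are 200 camera calls.

## Working session

There is one attempt and no reset: what is moved stays moved. The work goes in short steps, Python scripts to look and compute and a tool call to move; the robot and the scene stay as the last step left them, time stands still between calls to the robot, and variables do not carry over. Pictures are saved under pics/ and viewed, at most 10 in all, crops included, and the job is handed in when it is done.

Besides the shell and the picture viewer there is one more tool, called after ">>>" as a command line: name --argument value ..., lists and objects as JSON in quotes. send_rows: Moves the arm, as the interface text tells. Its arguments: {"type":"object","properties":{"moves":{"type":"array","items":{"type":"array","items":{"type":"array","items":{"type":"number"}}}},"squeeze":{"type":"number"}},"required":["moves"]}

```bash
mkdir -p pics; cat > h.py <<'E'
import numpy as np, cv2
from bench import arm, get_image, job
from scipy.spatial.transform import Rotation as R
def cam(n):
    d=get_image(n); a=np.array(d["attitude"],float)
    M=a if a.shape==(3,3) else R.from_quat(a).as_matrix()
    return d["image"],np.array(d["camera_matrix"]),np.array(d["eye"]),M
def ray(uv,K,e,M,z):
    r=M@np.linalg.inv(K)@np.array([uv[0],uv[1],1.]); return e+r*(z-e[2])/r[2]
def proj(p,K,e,M):
    c=K@(M.T@(np.array(p)-e)); return c[:2]/c[2]
E
python3 - <<'E'
from h import *
for n in("side","top"):
    i,K,e,M=cam(n); cv2.imwrite(f"pics/{n}0.png",i[:,:,::-1]); print(n,K.tolist(),e,M.tolist())
print(arm.get_state())
E
```

```text
side [[519.2278934714598, 0.0, 287.0735037777003], [0.0, 519.2278934714598, 211.62629369913842], [0.0, 0.0, 1.0]] [ 0.08443371 -1.0657095   0.64810628] [[0.9193413506211014, -0.16592606218563283, 0.3567632589347436], [-0.3928551591939137, -0.4373921784676625, 0.8089208280851948], [0.021824411398572635, -0.8838306535207309, -0.4672976256779227]]
top [[513.2090568444404, 0.0, 277.2325260784966], [0.0, 513.2090568444404, 211.37183212675004], [0.0, 0.0, 1.0]] [ 0.39968966 -0.09667548  1.37825703] [[-0.014407308738518337, -0.9950838222365598, 0.09798273408102157], [-0.999807901096066, 0.015639038185321443, 0.011814456843946775], [-0.013288730593718732, -0.0977936971778715, -0.9951179841764948]]
{'clock': 0.1, 'joint_positions': array([-1.50532742e+00,  1.81461220e-01,  1.60788607e+00, -2.76616460e-05,
        1.35377734e+00, -2.06299674e-01]), 'joint_velocities': array([-6.75922145e-04, -2.68779186e-03, -2.57532052e-03,  1.84828600e-05,
       -1.31741987e-03, -7.57103793e-04]), 'tau': array([ 3.06164238e-04, -4.34818947e+01, -3.42697048e+01,  7.04851979e-02,
        3.40884982e-02, -4.98904819e-05]), 'position': array([ 0.15432578, -0.55339095,  0.22131395]), 'tool_rot': array([ 9.90781231e-01,  1.35469425e-01,  4.04223305e-05, -7.65042823e-04]), 'ft_force': array([-0.34420478, -0.06009442, -0.19255052]), 'ft_torque': array([ 0.02322943, -0.03887571, -0.00087489]), 'grip_force': 0.0, 'gripper_width': 0.08790822514037697}
```

View pics/top0.png

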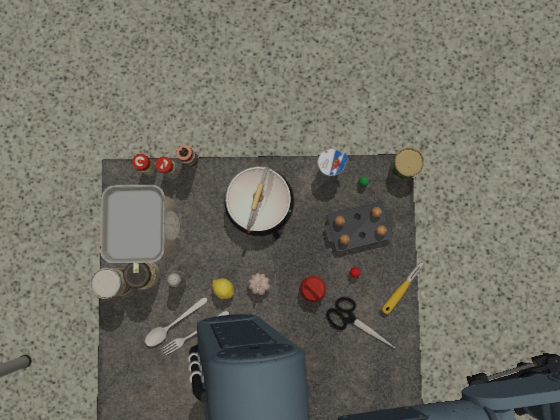

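View pics/side0.png

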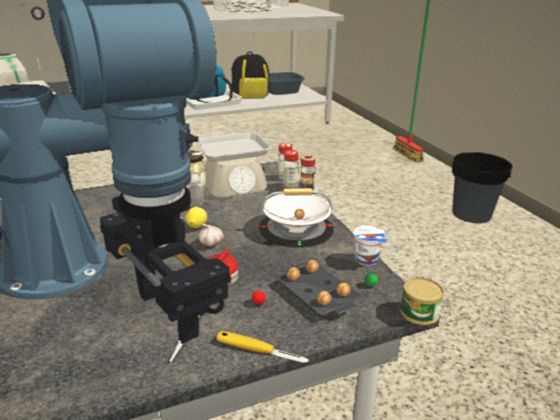

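The top view shows the dish at about (258,200) with its bow running up-right. The tin has brown balls at (340,221), (376,212), (344,239) and (381,231). The look-alikes are the green ball at (364,181) and the red one at (355,272). The side view shows the same four brown balls at (293,274), (312,266), (324,298) and (344,290), and ball0 in the dish at (299,214).

```bash
python3 - <<'E'
from h import *
def blobs(m,lo,hi,box):
    n,l,s,c=cv2.connectedComponentsWithStats(m.astype(np.uint8)); 
    return [(c[k],s[k,4]) for k in range(1,n) if lo<s[k,4]<hi and box[0]<c[k][0]<box[1] and box[2]<c[k][1]<box[3]]
C={}
for n,box in(("top",(325,395,200,250)),("side",(270,365,200,310))):
    i,K,e,M=cam(n); C[n]=(i,K,e,M)
    h=cv2.cvtColor(i,cv2.COLOR_RGB2HSV)
    m=(h[...,0]>4)&(h[...,0]<20)&(h[...,1]>90)&(h[...,2]>70)
    for c,a in blobs(m,15,400,box): print(n,"ball",c.round(1),a,ray(c,K,e,M,.031).round(4))
i,K,e,M=C["top"]
h=cv2.cvtColor(i,cv2.COLOR_RGB2HSV)
# dish rim: white region
sub=((h[...,2]>140)&(h[...,1]<60)); sub[:,:215]=0;sub[:,305:]=0;sub[:155]=0;sub[245:]=0
cs,_=cv2.findContours(sub.astype(np.uint8),cv2.RETR_EXTERNAL,cv2.CHAIN_APPROX_NONE)
p=cv2.convexHull(max(cs,key=cv2.contourArea)); el=cv2.fitEllipse(p); print("rim",el, ray(el[0],K,e,M,.059))
# grip bar
m=(h[...,0]>10)&(h[...,0]<28)&(h[...,1]>70)&(h[...,2]>110); m[:,:240]=0;m[:,275:]=0;m[:175]=0;m[225:]=0
y,x=np.nonzero(m); r=cv2.minAreaRect(np.c_[x,y].astype(np.float32)); print("bar",r,len(x))
bp=cv2.boxPoints(r); W=np.array([ray(q,K,e,M,.105)[:2] for q in bp]); print(W.round(4))
c=ray(r[0],K,e,M,.105);print(c)
# red / green marks
for nm,mm in(("red",((h[...,0]<6)|(h[...,0]>174))&(h[...,1]>120)),("green",(h[...,0]>40)&(h[...,0]<85)&(h[...,1]>90))):
    for q,a in blobs(mm,1,300,(210,310,150,250)): print(nm,q.round(1),a,ray(q,K,e,M,.015).round(4))
a=cv2.resize(i[150:260,210:400][:,:,::-1],None,fx=4,fy=4,interpolation=cv2.INTER_CUBIC)
cv2.imwrite("pics/crop1.png",a)
E
```

```text
top ball [375.9 211.4] 84 [ 0.5281 -0.3404  0.031 ]
top ball [339.2 220.4] 82 [ 0.5058 -0.2433  0.031 ]
top ball [381.  229.9] 90 [ 0.4792 -0.3519  0.031 ]
top ball [344.2 238.9] 85 [ 0.4572 -0.255   0.031 ]
side ball [299.  213.2] 72 [ 0.5805 -0.0161  0.031 ]
side ball [311.8 265.8] 141 [ 0.5079 -0.2429  0.031 ]
side ball [292.9 273.4] 150 [ 0.459  -0.2543  0.031 ]
side ball [342.9 289. ] 167 [ 0.53   -0.3403  0.031 ]
side ball [323.6 297.8] 171 [ 0.4813 -0.3517  0.031 ]
rim ((266.59686279296875, 201.26515197753906), (43.681392669677734, 61.82761001586914), 18.944196701049805) [ 0.55630989 -0.05385737  0.059     ]
bar ((257.5540466308594, 196.17568969726562), (9.370742797851562, 27.12583351135254), 9.462321281433105) 161
[[ 0.5326 -0.0154]
 [ 0.5999 -0.0273]
 [ 0.5956 -0.0504]
 [ 0.5284 -0.0385]]
[ 0.56402801 -0.03288121  0.105     ]
red [248.3 231.4] 7 [ 0.4815 -0.0027  0.015 ]
green [289.2 210.3] 6 [ 0.5362 -0.1124  0.015 ]
```

View pics/crop1.png

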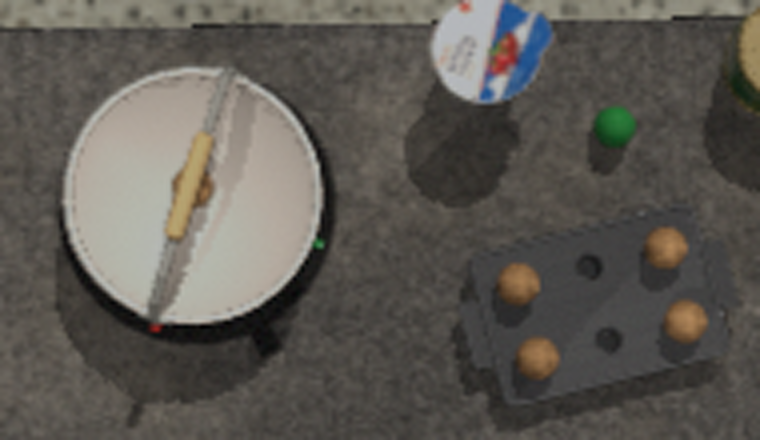

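The four corner-cup biscuits are brown, and the crop confirms them. The pairs lie about 50 mm and 100 mm apart, as they should. The green ball at (364,181) and the red ball at (355,272) stand outside the tin and are left alone. I take the two nearest the dish: D at (0.458,-0.255) and B at (0.507,-0.243). In the crop, the dish rim spans columns 63–323 and rows 68–325, and its bow runs at about -18°.

>>> send_rows --moves '[[[0.2,42,42,0,0],[0.2,84,84,0,-0.05],[0.2,126,126,0,-0.05],[0.2,168,168,0,-0.05],[0.2,210,210,0,-0.05]]]' --squeeze 8

```text
clock: 0.82
position: [0.3655, -0.3424, 0.2222]
tool_rot: [0.994, 0.111, 0.0, 0.0]
ft_force: [0.2, 0.0, -0.3]
gripper_width: 0.053
grip_force: 0.0
```

>>> send_rows --moves '[[[0.2,42,42,0,0],[0.2,84,84,-30,0],[0.2,94,89,-70,0],[0.2,94,89,-90,0],[0.2,94,89,-90,0]]]'

```text
clock: 1.45
position: [0.4574, -0.2535, 0.1303]
tool_rot: [0.994, 0.111, -0.001, -0.002]
ft_force: [-0.5, -0.7, 0.8]
gripper_width: 0.0527
grip_force: 0.0
```

```bash
python3 - <<'E'
from h import *
s=arm.get_state(); print(s["position"],s["tool_rot"],s["gripper_width"],s["joint_positions"])
i,K,e,M=cam("top")
print("rimc",ray((257.9,198.8),K,e,M,.059),"bar",ray((257.5,196.3),K,e,M,.108))
q=[ray((210+u/4-.4,150+v/4-.4),K,e,M,.108) for u,v in((174,238),(206,135))]; d=q[1]-q[0]; print(np.arctan2(d[1],d[0]),np.linalg.norm(d))
i,K,e,M=cam("side"); cv2.imwrite("pics/s1.png",cv2.resize(i[190:340,230:430][:,:,::-1],None,fx=4,fy=4))
E
```

```text
[ 0.45738414 -0.25354217  0.13025338] [ 0.99381382  0.11103801 -0.00144003 -0.00160527] 0.052678721425398436 [-7.33355689e-01  1.72661962e-01  1.81560311e+00 -2.36237920e-05
  1.15764058e+00  6.14914738e-01]
rimc [ 0.56309941 -0.03140015  0.059     ] bar [ 0.56333034 -0.03289323  0.108     ]
-0.3102653560691862 0.06767157714221947
```

View pics/s1.png

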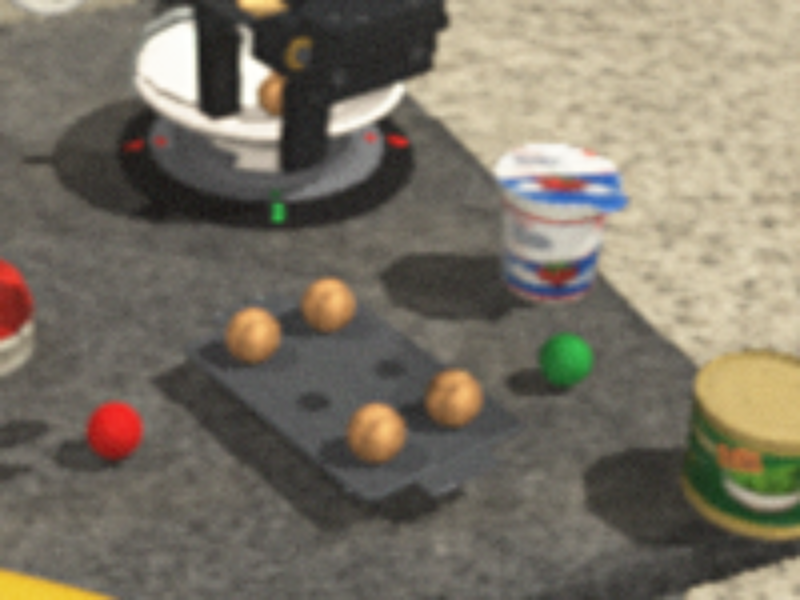

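The crop shows the four biscuits seated in their cups at (253,335), (328,304), (376,433) and (454,397). The fingers hang above the tin, with their tips at (220,110) and (305,165). The dish's axis is at (0.563,-0.032) and its x axis at -0.31 rad. Now I lower onto D.

>>> send_rows --moves '[[[0.2,1,-1,-50,0],[0.2,1,-1,-80,0],[0.2,1,-1,-93,0],[0.2,1,-1,-93,0],[-0.2,1,-1,-93,0]]]'

```text
clock: 2.17
position: [0.4604, -0.2569, 0.0408]
tool_rot: [0.994, 0.111, 0.001, 0.001]
ft_force: [0.3, 0.0, 1.2]
gripper_width: 0.0449
grip_force: 0.0
```

>>> send_rows --moves '[[[-0.7,0,0,0,0],[-0.7,0,0,0,0],[-0.7,0,0,0,0],[-0.7,0,0,0,0],[-0.7,0,0,10,0]]]'

```text
clock: 2.8
position: [0.4588, -0.2554, 0.0488]
tool_rot: [0.994, 0.111, -0.001, -0.001]
ft_force: [0.3, 0.8, 0.1]
gripper_width: 0.013
grip_force: 0.0
```

```bash
python3 - <<'E'
from h import *
i,K,e,M=cam("side"); cv2.imwrite("pics/s2.png",cv2.resize(i[190:340,230:430][:,:,::-1],None,fx=4,fy=4))
s=arm.get_state();print(s["position"],s["gripper_width"],s["grip_force"]);T=R.from_quat(s["tool_rot"]).as_matrix();print(proj(s["position"]+T[:,2]*.014,K,e,M)*4-[920,760])
E
```

```text
[ 0.45987632 -0.25629059  0.05058608] 0.013506902287090923 0.0
[255.05372693 326.49210546]
```

View pics/s2.png

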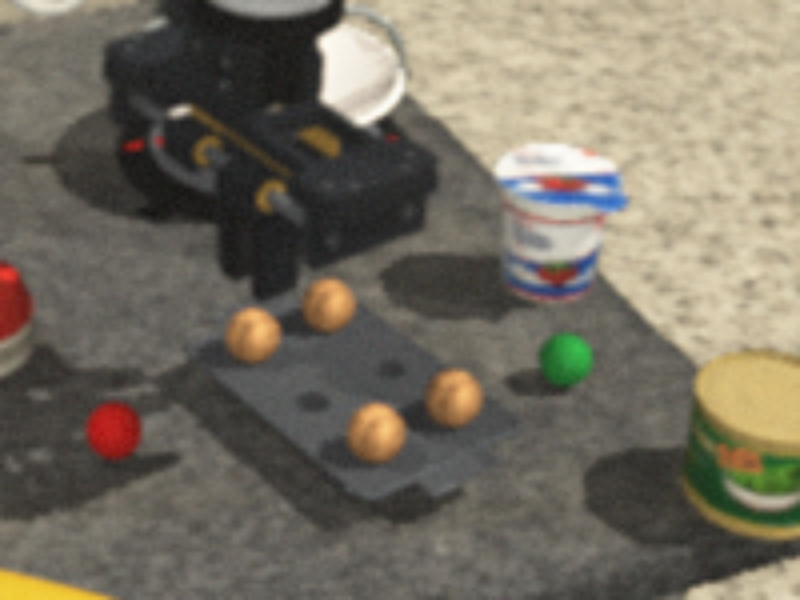

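The crop shows the closed fingers ending at about (255,288), while biscuit D is untouched at (253,335). The tip should project to (255,326), so there is a mismatch of about 40 crop pixels. I check it with the top view.

```bash
python3 - <<'E'
from h import *
i,K,e,M=cam("top"); cv2.imwrite("pics/t2.png",cv2.resize(i[150:300,250:450][:,:,::-1],None,fx=4,fy=4))
s=arm.get_state();p=s["position"]
print("tip in top crop",proj(p-[0,0,.014],K,e,M)*4-[1000,600])
i,K,e,M=cam("side")
a=np.array([np.sin(.222),-np.cos(.222),0])
q=np.array([.4574,-.2535,.116])
for o in(-.0265,.0265): print("s1 inner tips",proj(q+a*o,K,e,M)*4-[920,760])
E
```

```text
tip in top crop [379.92044323 350.56432672]
s1 inner tips [221.75506438 170.5880414 ]
s1 inner tips [284.72059653 215.79828128]
```

View pics/t2.png

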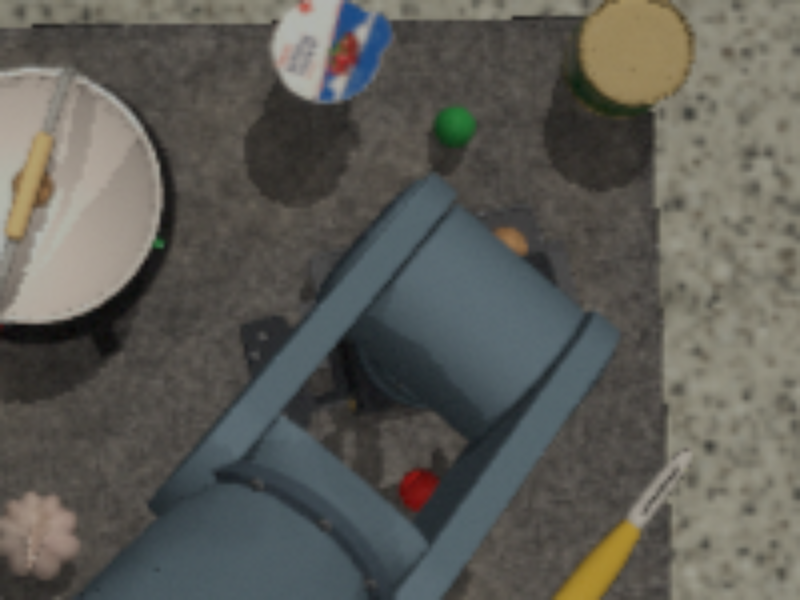

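The top view puts the gripper body's end at (265,360), which matches horizontally, so the error is in height. The real tips sit about 25 mm higher than stated: the near finger ends at (275,297) where I expected (273,339). I reopen and descend in steps, watching the force.

>>> send_rows --moves '[[[0.2,-1,1,0,0],[0.2,-1,1,0,0],[0.2,-1,1,0,0],[0.2,-1,1,-15,0],[0.2,-1,1,-20,0]]]'

```text
clock: 3.58
position: [0.4576, -0.2542, 0.0275]
tool_rot: [0.994, 0.111, -0.001, -0.001]
ft_force: [-0.5, -0.1, -0.7]
gripper_width: 0.0531
grip_force: 0.0
```

>>> send_rows --moves '[[[0.2,0,0,0,0],[0.2,0,0,-3,0],[0.2,0,0,-6,0]]]'

```text
clock: 3.95
position: [0.4586, -0.2551, 0.0232]
tool_rot: [0.994, 0.111, 0.0, 0.0]
ft_force: [0.3, -0.1, -0.7]
gripper_width: 0.0528
grip_force: 0.0
```

```bash
python3 - <<'E'
from h import *
s=arm.get_state();print(s["position"],s["gripper_width"],s["ft_force"])
i,K,e,M=cam("side"); cv2.imwrite("pics/s3.png",cv2.resize(i[230:310,260:360][:,:,::-1],None,fx=8,fy=7.5))
print((proj(s["position"]-[0,0,.014],K,e,M)-[260,230])*[8,7.5])
E
```

```text
[ 0.45857774 -0.25508544  0.02316124] 0.05279546161920481 [ 0.30922807 -0.05090442 -0.66086285]
[260.74484463 392.30740904]
```

View pics/s3.png

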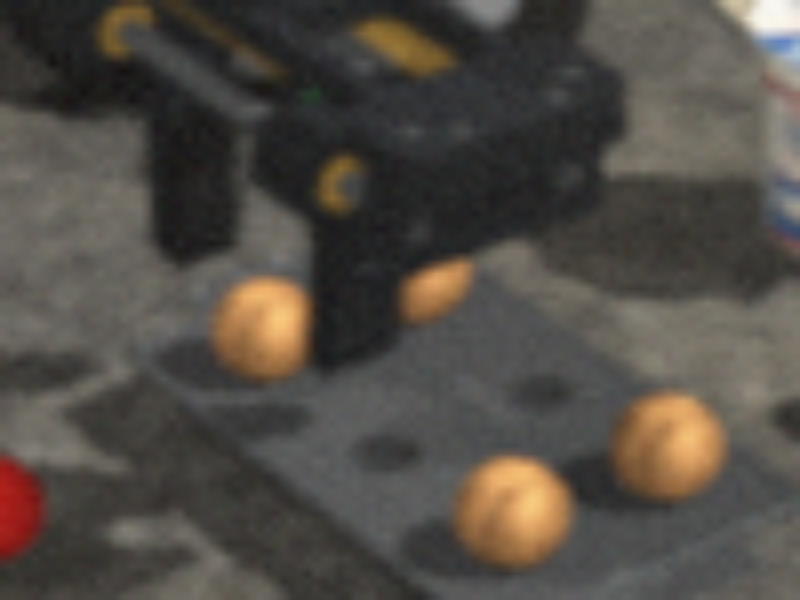

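The crop shows the finger ends at (345,360) and (190,255) straddling D at (262,328), about 6 mm above its centre. There is no contact force although the stated tip height would be inside the tin, so the reading is off by about 27 mm in z. I go down another 12 mm and close.

>>> send_rows --moves '[[[0.2,0,0,-5,0],[0.2,0,0,-9,0],[0.2,0,0,-12,0],[-0.2,0,0,-12,0],[-0.5,0,0,-12,0]]]'

```text
clock: 4.62
position: [0.4584, -0.255, 0.0112]
tool_rot: [0.994, 0.111, 0.0, 0.0]
ft_force: [0.5, -0.7, 0.9]
gripper_width: 0.0347
grip_force: 0.0
```

>>> send_rows --moves '[[[-0.7,0,0,0,0],[-0.7,0,0,0,0],[-0.7,0,0,0,0]]]'

```text
clock: 5.0
position: [0.4584, -0.2548, 0.0112]
tool_rot: [0.994, 0.111, 0.0, -0.0]
ft_force: [-0.3, 1.1, 1.5]
gripper_width: 0.0269
grip_force: 8.0
```

>>> send_rows --moves '[[[-0.7,0,0,2,0],[-0.7,0,0,5,0],[-0.7,0,0,8,0],[-0.7,0,0,8,0]]]'

```text
clock: 5.5
position: [0.4586, -0.2551, 0.0195]
tool_rot: [0.994, 0.111, 0.0, 0.0]
ft_force: [0.8, -0.3, -0.4]
gripper_width: 0.0272
grip_force: 8.0
```

```bash
python3 - <<'E'
from h import *
s=arm.get_state();print(s["position"],s["gripper_width"],s["grip_force"])
i,K,e,M=cam("side"); h=cv2.cvtColor(i,cv2.COLOR_RGB2HSV)
m=((h[...,0]>4)&(h[...,0]<20)&(h[...,1]>90)&(h[...,2]>70)).astype(np.uint8)
n,l,st,c=cv2.connectedComponentsWithStats(m)
for k in range(1,n):
    if st[k,4]>15 and 270<c[k][0]<365 and 200<c[k][1]<310: print(c[k].round(1),st[k])
E
```

```text
[ 0.45859166 -0.2551274   0.01948196] 0.02717647199786759 7.999989688396454
[278.2 236.9] [276 235   7   5  16]
[309.4 237.4] [305 234  12   8  37]
[298.3 251.7] [296 248   7   9  21]
[291.1 269.9] [287 263   9  15  99]
[313.1 269.3] [308 266  11   7  47]
[343.1 289. ] [336 282  15  15 164]
[323.7 297.8] [317 291  15  15 175]
```

D is held: 27 mm wide at 8 N, and it rose with the fingers. I carry it to the tin side of the dish, turning the jaws parallel to the bow.

>>> send_rows --moves '[[[-0.7,0,0,20,0],[-0.7,0,0,50,0],[-0.7,0,0,80,0.1],[-0.7,15,25,85,0.25],[-0.7,32,60,85,0.42]]]'

```text
clock: 6.18
position: [0.4912, -0.1953, 0.1052]
tool_rot: [0.948, 0.317, 0.001, 0.001]
ft_force: [0.9, 0.4, -0.5]
gripper_width: 0.0271
grip_force: 8.0
```

>>> send_rows --moves '[[[-0.7,18,35,0,0.16],[-0.7,35,70,0,0.32],[-0.7,50,100,0,0.47],[-0.7,58,118,0,0.58],[-0.7,60,125,0,0.62]]]'

```text
clock: 6.8
position: [0.5505, -0.0689, 0.1039]
tool_rot: [0.807, 0.591, -0.0, -0.0]
ft_force: [-0.8, 0.4, 0.1]
gripper_width: 0.0269
grip_force: 8.0
```

>>> send_rows --moves '[[[-0.7,0,0,0,0],[-0.7,0,0,0,0],[-0.7,0,0,-20,0],[-0.7,0,0,-40,0],[-0.7,0,0,-40,0]]]'

```text
clock: 7.42
position: [0.5488, -0.0703, 0.0627]
tool_rot: [0.808, 0.589, -0.001, -0.001]
ft_force: [-0.1, 0.9, 0.2]
gripper_width: 0.0272
grip_force: 8.0
```

```bash
python3 - <<'E'
from h import *
s=arm.get_state();print(s["position"],s["tool_rot"],s["gripper_width"],s["grip_force"])
i,K,e,M=cam("side"); cv2.imwrite("pics/s4.png",cv2.resize(i[150:270,220:380][:,:,::-1],None,fx=5,fy=5))
E
```

```text
[ 0.54882663 -0.0702521   0.0626643 ] [ 0.80806205  0.58909482 -0.00102604 -0.00139974] 0.02717908964187587 7.999957501888275
```

View pics/s4.png

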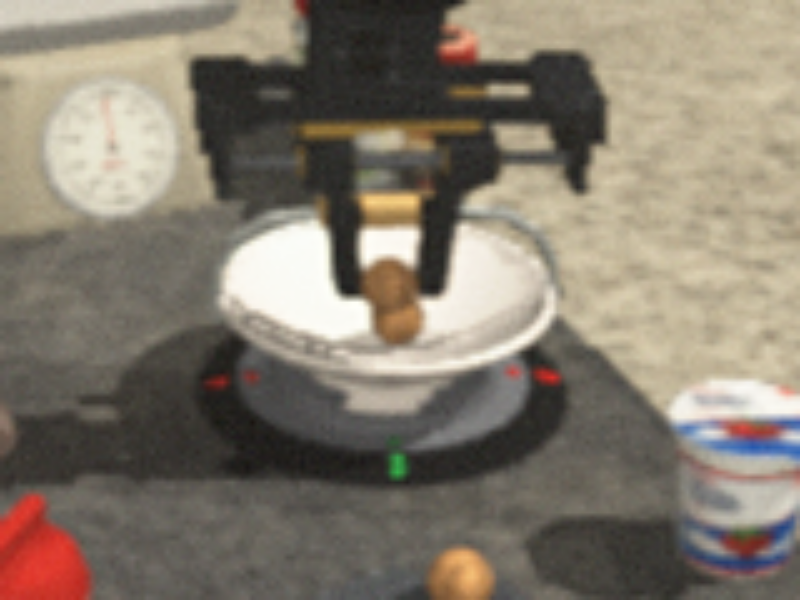

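The held biscuit is at (390,285) between the fingers. Ball0 lies below it at (397,318), where it was at the start. The bar at (385,207) is behind the fingers. I lower 21 mm and open a little.

>>> send_rows --moves '[[[-0.7,1,0,-8,0],[-0.7,1,0,-15,0],[-0.7,1,0,-21,0],[-0.7,1,0,-21,0],[-0.7,1,0,-21,0]]]'

```text
clock: 8.1
position: [0.5515, -0.0699, 0.0432]
tool_rot: [0.807, 0.59, 0.0, 0.0]
ft_force: [0.1, 1.2, 0.8]
gripper_width: 0.0272
grip_force: 8.0
```

>>> send_rows --moves '[[[-0.2,0,0,0,0],[-0.1,0,0,0,0],[0,0,0,0,0],[0,0,0,0,0],[0,0,0,0,0]]]'

```text
clock: 8.72
position: [0.5514, -0.0699, 0.0431]
tool_rot: [0.808, 0.59, -0.0, -0.0]
ft_force: [0.6, -0.4, -0.1]
gripper_width: 0.0438
grip_force: 0.0
```

>>> send_rows --moves '[[[0,0,0,15,0],[0,0,0,35,0],[0,0,0,65,0],[0,-20,-40,70,-0.17],[0.2,-36,-80,70,-0.35]]]'

```text
clock: 9.35
position: [0.5159, -0.1508, 0.1153]
tool_rot: [0.899, 0.438, 0.001, 0.001]
ft_force: [0.1, -1.2, 0.0]
gripper_width: 0.0516
grip_force: 0.0
```

>>> send_rows --moves '[[[0.2,-4,-35,0,-0.18],[0.2,-8,-70,0,-0.36],[0.2,-9,-93,0,-0.53],[0.2,-9,-93,0,-0.69],[0.2,-9,-93,-25,-0.69]]]'

```text
clock: 9.98
position: [0.5082, -0.2449, 0.091]
tool_rot: [0.994, 0.109, 0.002, 0.002]
ft_force: [0.0, -0.2, 0.0]
gripper_width: 0.0527
grip_force: 0.0
```

```bash
python3 - <<'E'
from h import *
s=arm.get_state();print(s["position"],s["tool_rot"],s["gripper_width"])
i,K,e,M=cam("side"); cv2.imwrite("pics/s5.png",cv2.resize(i[180:320,230:400][:,:,::-1],None,fx=4,fy=4))
i,K,e,M=cam("top"); h=cv2.cvtColor(i,cv2.COLOR_RGB2HSV)
m=((h[...,0]>4)&(h[...,0]<20)&(h[...,1]>90)&(h[...,2]>70)).astype(np.uint8)
n,l,st,c=cv2.connectedComponentsWithStats(m)
for k in range(1,n):
    if st[k,4]>10 and 220<c[k][0]<395 and 160<c[k][1]<250: print(c[k].round(1),st[k,4],ray(c[k],K,e,M,.04).round(3))
E
```

```text
[ 0.50819943 -0.24487683  0.09102153] [0.99399726 0.10936402 0.00217154 0.00205853] 0.05268906760274169
[257.9 201.7] 70 [ 0.558 -0.03   0.04 ]
[252.  193.4] 70 [ 0.58  -0.015  0.04 ]
```

View pics/s5.png

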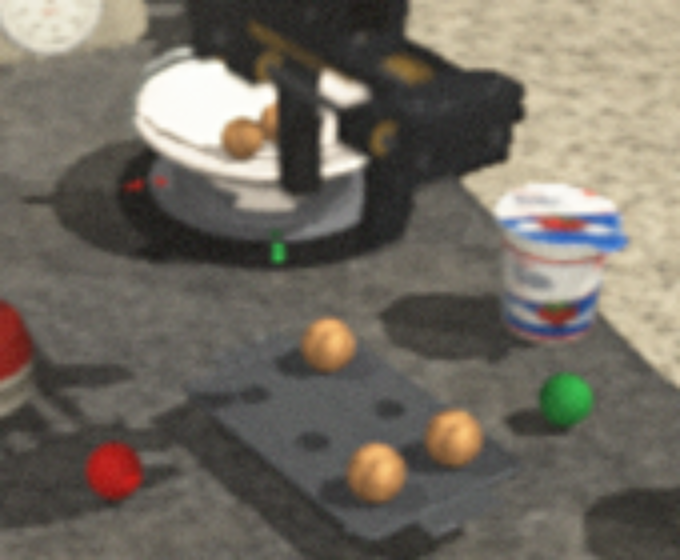

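The crop shows two biscuits in the dish at (242,138) and (275,118). Cup D is empty at (255,393), and B at (328,344) and the other two biscuits are seated. Next I lower onto B.

>>> send_rows --moves '[[[0.2,0,1,-30,0],[0.2,-1,2,-55,0],[0.2,-1,2,-70,0],[0.2,-1,2,-80,0],[0.2,-1,2,-80,0]]]'

```text
clock: 10.7
position: [0.5054, -0.2409, 0.0081]
tool_rot: [0.994, 0.111, -0.0, -0.0]
ft_force: [-0.5, 0.2, -0.9]
gripper_width: 0.0524
grip_force: 0.0
```

>>> send_rows --moves '[[[0.2,1,-1,2,0],[-0.2,1,-1,2,0],[-0.5,1,-1,2,0],[-0.7,1,-1,2,0],[-0.7,1,-1,2,0]]]'

```text
clock: 11.32
position: [0.5068, -0.2425, 0.0106]
tool_rot: [0.994, 0.111, 0.0, 0.001]
ft_force: [0.4, -1.6, 1.9]
gripper_width: 0.0269
grip_force: 8.0
```

>>> send_rows --moves '[[[-0.7,0,0,0,0],[-0.7,0,0,2,0],[-0.7,0,0,8,0],[-0.7,0,0,15,0],[-0.7,0,0,15,0]]]'

```text
clock: 11.95
position: [0.5068, -0.2421, 0.0259]
tool_rot: [0.994, 0.111, 0.0, 0.0]
ft_force: [0.1, -0.3, -0.6]
gripper_width: 0.0273
grip_force: 8.0
```

```bash
cat > b.py <<'E'
from h import *
s=arm.get_state();print(s["position"],s["gripper_width"],s["grip_force"])
for n in("side","top"):
    i,K,e,M=cam(n); h=cv2.cvtColor(i,cv2.COLOR_RGB2HSV)
    m=((h[...,0]>4)&(h[...,0]<20)&(h[...,1]>90)&(h[...,2]>70)).astype(np.uint8)
    q,l,st,c=cv2.connectedComponentsWithStats(m)
    for k in range(1,q):
        if st[k,4]>12 and 225<c[k][0]<395 and 165<c[k][1]<310: print(n,c[k].round(1),st[k],ray(c[k],K,e,M,.031).round(3))
E
python3 b.py
```

```text
[ 0.50684551 -0.24211426  0.02591121] 0.02729360324719722 8.000057190656662
side [289.1 190.9] [283 188  15   7  59] [0.609 0.112 0.031]
side [297.9 220.4] [294 218  10   6  17] [ 0.563 -0.049  0.031]
side [328.6 227.1] [323 224  12   7  38] [ 0.618 -0.107  0.031]
side [318.4 240.6] [315 238   8   8  21] [ 0.567 -0.154  0.031]
side [309.8 258.8] [305 253  10  13  98] [ 0.516 -0.217  0.031]
side [342.9 288.9] [336 282  15  15 167] [ 0.53  -0.34   0.031]
side [323.6 297.9] [317 291  14  15 172] [ 0.481 -0.352  0.031]
top [258.  201.5] [251 184  12  26  70] [ 0.559 -0.03   0.031]
top [252.2 193.4] [248 187  11  14  74] [ 0.581 -0.015  0.031]
top [382.9 231.3] [379 227   8   9  43] [ 0.475 -0.357  0.031]
```

B is held and lifted. The two biscuits in the dish sit a little towards +y, so the tin side is free again and I release at the same spot.

>>> send_rows --moves '[[[-0.7,0,0,30,0],[-0.7,0,0,60,0.08],[-0.7,3,10,80,0.2],[-0.7,10,35,80,0.36],[-0.7,18,70,80,0.53]]]'

```text
clock: 12.68
position: [0.5246, -0.1718, 0.1054]
tool_rot: [0.929, 0.369, 0.0, 0.0]
ft_force: [-0.1, 1.2, -0.5]
gripper_width: 0.0267
grip_force: 8.0
```

>>> send_rows --moves '[[[-0.7,9,35,0,0.17],[-0.7,17,68,0,0.34],[-0.7,23,90,0,0.45],[-0.7,26,100,0,0.51],[-0.7,26,102,0,0.51]]]'

```text
clock: 13.3
position: [0.5503, -0.0691, 0.1048]
tool_rot: [0.807, 0.59, -0.0, -0.0]
ft_force: [0.2, 0.1, 0.2]
gripper_width: 0.0273
grip_force: 8.0
```

>>> send_rows --moves '[[[-0.7,0,0,0,0],[-0.7,0,0,-20,0],[-0.7,0,0,-40,0],[-0.7,0,0,-45,0],[-0.7,0,0,-45,0]]]'

```text
clock: 13.92
position: [0.5503, -0.0703, 0.0601]
tool_rot: [0.808, 0.589, -0.0, -0.0]
ft_force: [0.4, -0.5, 0.5]
gripper_width: 0.0269
grip_force: 8.0
```

>>> send_rows --moves '[[[-0.7,0,0,-7,0],[-0.7,0,0,-13,0],[-0.7,0,0,-18,0],[-0.7,0,0,-18,0],[-0.7,0,0,-18,0]]]'

```text
clock: 14.55
position: [0.5505, -0.0699, 0.0422]
tool_rot: [0.807, 0.59, 0.0, 0.0]
ft_force: [0.0, 0.0, -1.0]
gripper_width: 0.0272
grip_force: 8.0
```

>>> send_rows --moves '[[[-0.2,0,0,0,0],[-0.1,0,0,0,0],[0,0,0,0,0],[0,0,0,0,0],[0,0,0,0,0]]]'

```text
clock: 15.18
position: [0.5504, -0.0699, 0.0421]
tool_rot: [0.807, 0.59, -0.0, -0.0]
ft_force: [0.1, 0.1, -0.1]
gripper_width: 0.044
grip_force: 0.0
```

>>> send_rows --moves '[[[0,0,0,15,0],[0,0,0,35,0],[0,0,0,65,0],[0,-20,-40,90,-0.17],[0,-36,-80,90,-0.35]]]'

```text
clock: 15.8
position: [0.5158, -0.1513, 0.1359]
tool_rot: [0.899, 0.438, 0.002, 0.002]
ft_force: [0.0, -0.2, -1.3]
gripper_width: 0.0444
grip_force: 0.0
```

>>> send_rows --moves '[[[0,0,-40,0,-0.18],[0,0,-80,0,-0.36],[0,0,-80,0,-0.53],[0,0,-80,0,-0.53],[0,0,-80,0,-0.53]]]'

```text
clock: 16.42
position: [0.5145, -0.2296, 0.1326]
tool_rot: [0.981, 0.192, 0.0, 0.0]
ft_force: [0.2, 0.7, 0.1]
gripper_width: 0.0443
grip_force: 0.0
```

```bash
python3 - <<'E'
from h import *
s=arm.get_state();print(s["position"],s["tool_rot"])
a,K,e,M=cam("side"); b,_,_,_=cam("top")
A=cv2.resize(a[170:320,240:370][:,:,::-1],(390,450)); B=cv2.resize(b[150:260,215:315][:,:,::-1],(409,450),interpolation=cv2.INTER_CUBIC)
cv2.imwrite("pics/end.png",np.hstack([A,B]))
E
python3 b.py
```

```text
[ 0.514495   -0.22955609  0.13263155] [9.81475962e-01 1.91585210e-01 1.59494224e-04 1.35137958e-04]
[ 0.51453123 -0.22933995  0.13241427] 0.0443277033199235 0.0
side [300.  170.5] [291 166  20  10  46] [0.695 0.231 0.031]
side [334.5 174. ] [331 172   8   5  17] [0.781 0.172 0.031]
side [297.1 177. ] [295 174   6   8  23] [0.668 0.191 0.031]
side [314.3 177.5] [309 174  15   8  37] [0.713 0.17  0.031]
side [329.2 188.4] [327 187   6   4  13] [0.72  0.088 0.031]
side [291.2 191.4] [283 188  17   7  78] [0.613 0.108 0.031]
side [296.1 213. ] [284 206  24  15 207] [ 0.574 -0.012  0.031]
side [342.9 289.1] [336 282  15  15 163] [ 0.53  -0.34   0.031]
side [323.7 297.8] [317 291  15  15 172] [ 0.481 -0.352  0.031]
top [256.5 197. ] [248 184  21  26 218] [ 0.571 -0.026  0.031]
top [382.3 230.8] [378 226   9  10  58] [ 0.477 -0.355  0.031]
```

View pics/end.png

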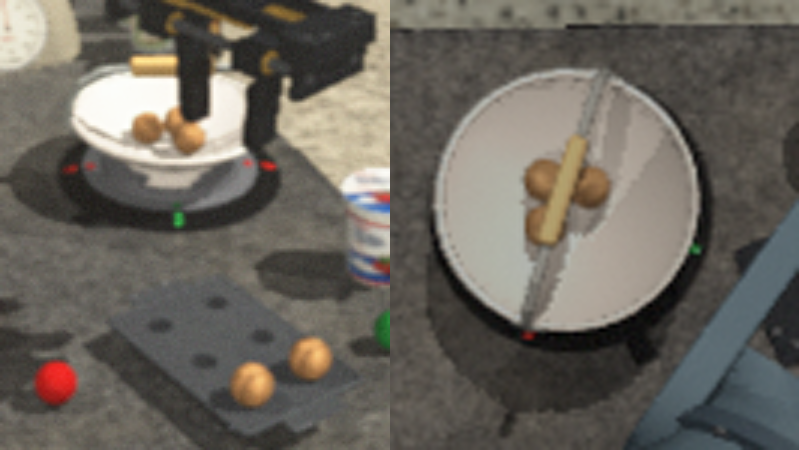

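In the last picture the three biscuits lie together under the bar, at (542,178), (590,185) and (543,222) in the right panel. The other two are in their cups, and the dish is locked with its bow on the red marks. The handle centre is at (0.563,-0.032). I take it with the jaws across the bar; the reading should be about 0.068 for a grasp at 0.100.

>>> send_rows --moves '[[[0.2,10,40,0,-0.16],[0.2,21,85,0,-0.33],[0.2,32,130,0,-0.5],[0.2,42,170,0,-0.65],[0.2,48,197,0,-0.7]]]'

```text
clock: 17.25
position: [0.5626, -0.0307, 0.1322]
tool_rot: [0.987, -0.158, 0.0, -0.0]
ft_force: [-0.5, -0.6, -0.2]
gripper_width: 0.0527
grip_force: 0.0
```

>>> send_rows --moves '[[[0.2,0,0,0,0],[0.2,0,0,0,0],[0.2,0,0,0,0],[0.2,0,0,-15,0]]]'

```text
clock: 17.75
position: [0.5634, -0.0341, 0.1178]
tool_rot: [0.987, -0.159, 0.001, 0.0]
ft_force: [-0.3, -0.2, -0.8]
gripper_width: 0.0529
grip_force: 0.0
```

```bash
python3 - <<'E'
from h import *
s=arm.get_state();print(s["position"],s["tool_rot"],s["joint_positions"])
x,y=s["tool_rot"][:2]; print("yaw y",-np.pi/2+2*np.arctan2(y,x))
E
```

```text
[ 0.56337355 -0.0341405   0.11779816] [ 9.87286580e-01 -1.58943427e-01  1.46811383e-03  2.02682384e-04] [-2.70740612e-01  2.71064201e-01  1.72403147e+00 -8.48934967e-05
  1.14353391e+00  1.61933190e+00]
yaw y -1.8900374475766706
```

>>> send_rows --moves '[[[0.2,0,1,-20,0.01],[0.2,0,1,-35,0.01],[0.2,0,1,-45,0.01],[0.2,0,1,-50,0.01],[0.2,0,1,-50,0.01]]]'

```text
clock: 18.38
position: [0.5624, -0.032, 0.067]
tool_rot: [0.988, -0.154, -0.0, 0.0]
ft_force: [-0.0, 0.3, -0.0]
gripper_width: 0.0529
grip_force: 0.0
```

>>> send_rows --moves '[[[-0.2,0,0,0,0],[-0.4,0,0,0,0],[-0.5,0,0,0,0],[-0.6,0,0,0,0],[-0.7,0,0,0,0]]]' --squeeze 8

```text
clock: 19.0
position: [0.5627, -0.0316, 0.0674]
tool_rot: [0.988, -0.154, 0.0, -0.0]
ft_force: [0.9, 2.2, 0.5]
gripper_width: 0.0136
grip_force: 1.2
```

>>> send_rows --moves '[[[-0.9,0,0,0,0],[-1,0,0,0,0],[-1,0,0,0,0]]]'

```text
clock: 19.38
position: [0.5626, -0.0317, 0.0674]
tool_rot: [0.988, -0.153, 0.0, -0.0]
ft_force: [0.7, 4.5, 2.9]
gripper_width: 0.013
grip_force: 8.0
```

>>> send_rows --moves '[[[-1,0,0,0,0],[-1,0,0,0,0],[-1,0,0,0,0]]]' --squeeze 35

```text
clock: 19.75
position: [0.5627, -0.0318, 0.0674]
tool_rot: [0.988, -0.154, 0.0, -0.0]
ft_force: [0.6, 4.4, 5.5]
gripper_width: 0.0124
grip_force: 35.0
```

```bash
cat > bar.py <<'E'
from h import *
s=arm.get_state();print(s["position"],s["ft_force"],s["ft_torque"],s["gripper_width"],s["grip_force"])
E
python3 bar.py; python3 b.py | grep -E "^side.*(28|29|30|31|32|33|34)"
```

```text
[ 0.56265146 -0.03176437  0.06740399] [0.63672936 4.42467478 5.49683085] [ 0.76100204 -0.07659422 -0.00997955] 0.012357735644507685 35.02958631142974
side [288.2 191.4] [283 189  11   6  57] [0.605 0.111 0.031]
side [306.1 191.5] [301 189  11   6  58] [0.651 0.093 0.031]
side [296.4 212.7] [284 206  24  15 218] [ 0.575 -0.011  0.031]
side [343. 289.] [336 282  15  15 167] [ 0.53  -0.34   0.031]
side [323.6 297.8] [317 291  14  15 170] [ 0.481 -0.352  0.031]
```

The bar is gripped: 12.4 mm wide at 35 N, and the dish is undisturbed. Now a slow quarter turn.

>>> send_rows --moves '[[[-1,0,0,0,0.03],[-1,0,0,0,0.09],[-1,0,0,0,0.16],[-1,0,0,0,0.23],[-1,0,0,0,0.3]]]'

```text
clock: 20.48
position: [0.5621, -0.033, 0.0669]
tool_rot: [1.0, -0.003, -0.0, 0.001]
ft_force: [-0.1, -0.4, 2.1]
gripper_width: 0.0125
grip_force: 35.0
```

```bash
python3 bar.py; python3 b.py | grep -E "^side.*(28|29|30|31|32|33|34)"
```

```text
[ 0.56214903 -0.03299567  0.06693602] [-0.12068889 -0.40354784  2.14602768] [-0.16808907  0.03086356 -0.07900422] 0.01254326966091034 34.99763287603855
side [285.3 167.5] [283 165   7   7  22] [0.663 0.267 0.031]
side [305.6 165.9] [300 165  11   3  20] [0.726 0.258 0.031]
side [293.2 176. ] [291 173   6   7  15] [0.66  0.201 0.031]
side [289.6 192.7] [284 189  12   8  76] [0.606 0.102 0.031]
side [307.1 190.9] [304 189   7   5  34] [0.655 0.095 0.031]
side [296.2 213.3] [284 206  25  15 228] [ 0.574 -0.014  0.031]
side [342.9 289. ] [336 282  15  15 165] [ 0.53  -0.34   0.031]
side [323.6 297.8] [317 291  15  15 171] [ 0.481 -0.352  0.031]
```

Turning goes freely with low torque, and the biscuits are still clustered.

>>> send_rows --moves '[[[-1,0,0,0,0.08],[-1,0,0,0,0.16],[-1,0,0,0,0.24],[-1,0,0,0,0.32],[-1,0,0,0,0.4]]]'

```text
clock: 21.2
position: [0.5622, -0.0326, 0.0669]
tool_rot: [0.981, 0.195, -0.0, 0.0]
ft_force: [0.2, -0.8, 2.1]
gripper_width: 0.0124
grip_force: 35.0
```

>>> send_rows --moves '[[[-1,0,0,0,0.08],[-1,0,0,0,0.16],[-1,0,0,0,0.24],[-1,0,0,0,0.32],[-1,0,0,0,0.4]]]'

```text
clock: 21.82
position: [0.5623, -0.0327, 0.0669]
tool_rot: [0.922, 0.386, -0.0, 0.0]
ft_force: [0.0, -0.8, 2.4]
gripper_width: 0.0127
grip_force: 35.0
```

>>> send_rows --moves '[[[-1,0,0,0,0.08],[-1,0,0,0,0.16],[-1,0,0,0,0.24],[-1,0,0,0,0.32],[-1,0,0,0,0.38]]]'

```text
clock: 22.45
position: [0.5624, -0.0326, 0.0669]
tool_rot: [0.833, 0.553, -0.0, 0.0]
ft_force: [0.2, -1.0, 1.2]
gripper_width: 0.0127
grip_force: 35.0
```

>>> send_rows --moves '[[[-1,0,0,0,0.05],[-1,0,0,0,0.08],[-1,0,0,0,0.08],[-1,0,0,0,0.08],[-1,0,0,0,0.08]]]'

```text
clock: 23.08
position: [0.5624, -0.0321, 0.067]
tool_rot: [0.811, 0.586, -0.0, 0.0]
ft_force: [0.5, -2.2, 0.1]
gripper_width: 0.0122
grip_force: 35.0
```

```bash
python3 bar.py; python3 b.py | grep -E "^side.*(29|30|31|32|33|34)"; python3 - <<'E'
from h import *
s=arm.get_state();x,y=s["tool_rot"][:2]; print("yaw y",-np.pi/2+2*np.arctan2(y,x))
i,K,e,M=cam("side");h=cv2.cvtColor(i,cv2.COLOR_RGB2HSV)
E
```

```text
[ 0.56235692 -0.03210211  0.06704367] [ 0.5363365  -2.21809083  0.05466896] [-0.42679305 -0.29865273 -0.09534729] 0.012244919871479739 35.00412750989199
side [287.  166.5] [281 165  14   4  29] [0.671 0.273 0.031]
side [312.3 165.9] [310 165   6   3  14] [0.746 0.251 0.031]
side [309.8 181.1] [307 178   6   7  34] [0.69  0.151 0.031]
side [296.6 191.3] [294 184   7  15  77] [0.627 0.103 0.031]
side [301.8 210.8] [301 207   3   8  20] [ 0.593 -0.007  0.031]
side [290.9 214.3] [283 208  15  14 159] [ 0.559 -0.014  0.031]
side [342.9 289. ] [336 282  15  15 163] [ 0.53  -0.34   0.031]
side [323.6 297.8] [317 291  15  15 173] [ 0.481 -0.352  0.031]
yaw y -0.3193388189999993
```

Turned 89.5°, with the bar held square. Now I lift gently.

>>> send_rows --moves '[[[-1,0,0,1,0],[-1,0,0,3,0],[-1,0,0,6,0],[-1,0,0,9,0],[-1,0,0,12,0]]]'

```text
clock: 23.85
position: [0.5622, -0.0317, 0.0793]
tool_rot: [0.81, 0.586, -0.0, -0.0]
ft_force: [0.1, -0.3, -3.9]
gripper_width: 0.0129
grip_force: 35.0
```

Free of the lock: about 3.9 N, the weight of dish and biscuits. I continue up.

>>> send_rows --moves '[[[-1,0,0,4,0],[-1,0,0,8,0],[-1,0,0,13,0],[-1,0,0,18,0],[-1,0,0,23,0]]]'

```text
clock: 24.48
position: [0.5624, -0.0319, 0.1025]
tool_rot: [0.81, 0.586, 0.0, 0.0]
ft_force: [-0.8, 1.1, -4.4]
gripper_width: 0.0125
grip_force: 35.0
```

>>> send_rows --moves '[[[-1,0,0,5,0],[-1,0,0,10,0],[-1,0,0,15,0],[-1,0,0,20,0],[-1,0,0,25,0]]]'

```text
clock: 25.1
position: [0.5624, -0.0319, 0.1274]
tool_rot: [0.81, 0.586, -0.0, -0.0]
ft_force: [-0.2, -0.1, -4.2]
gripper_width: 0.0129
grip_force: 35.0
```

>>> send_rows --moves '[[[-1,0,0,5,0],[-1,0,0,10,0],[-1,0,0,15,0],[-1,0,0,20,0],[-1,0,0,25,0]]]'

```text
clock: 25.72
position: [0.5624, -0.0319, 0.1524]
tool_rot: [0.81, 0.586, -0.0, -0.0]
ft_force: [0.7, -0.5, -3.0]
gripper_width: 0.0127
grip_force: 35.0
```

>>> send_rows --moves '[[[-1,0,0,5,0],[-1,0,0,9,0],[-1,0,0,12,0],[-1,0,0,14,0],[-1,0,0,15,0]]]'

```text
clock: 26.35
position: [0.5624, -0.0319, 0.1672]
tool_rot: [0.81, 0.586, -0.0, -0.0]
ft_force: [0.1, -0.3, -3.5]
gripper_width: 0.0127
grip_force: 35.0
```

>>> send_rows --moves '[[[-1,0,0,0,0],[-1,0,0,0,0],[-1,0,0,0,0],[-1,0,0,0,0],[-1,0,0,0,0]]]'

```text
clock: 26.98
position: [0.5624, -0.0319, 0.1671]
tool_rot: [0.81, 0.586, -0.0, -0.0]
ft_force: [0.6, -0.3, -3.9]
gripper_width: 0.0123
grip_force: 35.0
```

```bash
python3 bar.py; python3 b.py | grep -E "^side"; python3 - <<'E'
from h import *
i,K,e,M=cam("side");h=cv2.cvtColor(i,cv2.COLOR_RGB2HSV)
m=((h[...,2]>140)&(h[...,1]<60)).astype(np.uint8); m[:, :255]=0; m[:,345:]=0; m[:120]=0; m[215:]=0
m=cv2.morphologyEx(m,cv2.MORPH_OPEN,np.ones((3,3),np.uint8))
n,l,st,c=cv2.connectedComponentsWithStats(m)
print([(st[k].tolist(),c[k].round(1).tolist()) for k in range(1,n) if st[k,4]>100])
print("expected dish middle",proj([.563,-.032,.1395],K,e,M), "rim L/R",[proj([.563+s*.083*M[0,0],-.032+s*.083*M[1,0],.158],K,e,M).round(1) for s in(-1,1)])
for x in(284,290,296,302,306): 
    cl=np.nonzero(m[:,x])[0]; print(x,cl.min() if len(cl) else None,cl.max() if len(cl) else None)
E
```

```text
[ 0.56237829 -0.03189019  0.16709585] [ 0.59676641 -0.28542465 -3.86029644] [-0.03140647 -0.05415771 -0.02061756] 0.012318292385565241 34.97238948941231
side [291.6 176.8] [284 170  16  14 153] [0.653 0.197 0.031]
side [303.7 174.3] [302 171   4   8  19] [0.694 0.202 0.031]
side [342.9 288.9] [336 282  15  15 167] [ 0.53  -0.34   0.031]
side [323.6 297.8] [317 291  14  15 171] [ 0.481 -0.352  0.031]
[([255, 126, 90, 89, 4046], [305.9, 167.5]), ([282, 187, 29, 11, 203], [295.8, 191.9])]
expected dish middle [296.57185322 177.4081466 ] rim L/R [array([261.9, 169.6]), array([331.6, 171. ])]
284 138 192
290 160 195
296 127 197
302 135 197
306 159 194
```

The dish hangs 10 cm up, with the biscuits clustered round the expected middle at (297,177), the wrist moment near zero and the force steady. I hand it in.

```bash
python3 -c "
from bench import job
print(job.finish_job())"
```

```text
the job is handed in; nothing more can be done
None
```

The job is handed in (no result came back): two biscuits were added to make three, the dish was turned about 89.5° out of its lock, and it is held steady 10 cm above its seat with the biscuits in the middle and the other two still in their cups.

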